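# Find the mouth of a film can by feel in the dark and hold it mouth up

### The job

Throw the toggle on the bench switch to turn the white light off, then take either of the two empty film cans off the draining rack and, as one must in the dark, find its open end by feel: keeping hold of it, try one end squarely on the rack's tall upright peg (the mouth drops down over it, the closed bottom stops on top). Turn the can as needed and finish still holding it in the gripper, upright, open mouth up, its bottom lifted higher than the peg, ready for me to drop a roll of film in. Leave the light off, the other can lying in its cradle and everything else on the bench where it is.

Things in the scene. Friction and masses are not known exactly. Their poses are not given: they have to be found in the camera images.
- white_light (a joint): Toggle lever of the white light. 0 = on: it leans 0.45 rad to the switch box's -x side (white dot, roughly towards the robot); 0.9 rad = off: it leans 0.45 rad to the +x side (black dot, cable). An over-centre spring holds it at either end: it takes a few newtons sideways at the tip up to mid-throw (0.45), then snaps over and stays. Starts within 0.05 of on; above 0.75 counts as off.
- switch_top (a point): Centre of the top of the fixed grey switch box, 40 mm above the bench; the box is 110 mm in its x by 74 mm in its y, turned up to 0.3 rad. Its x axis points from the white dot to the black dot (the way to throw the lever), z up. The lever swings about the y direction, its pivot 3 mm above this point. A red pilot lens stands 8 mm high at x 30, y 22 mm.
- toggle_tip (a point): Centre of the white paddle on the toggle's 9 mm rod, moving with the lever, 51 mm from its pivot and 89 mm above the bench at either end of the throw. The paddle is 20 mm wide (box y), 11 mm thick and 24 mm long; its end is 63 mm from the pivot.
- cradle_near (a point): Centre of the can lying in the cradle nearer the robot, 60.6 mm above the bench; the point is fixed to the rack and stays when the can is taken. Axes are the rack's: y along the rails and the lying can, z up. The can may lie up to 4 mm off along y. The can rests on two 5 mm wire rails 20 mm apart, 106 mm long, their centres 45 mm up; below them it is free down to 12 mm.
- cradle_far (a point): The same for the second cradle, 110 mm farther along the rack's x; same height, rails and kind of can. Rail supports, 40 mm wide (x), reach 42 mm up (their bosses 50 mm) at 48 mm either side of each cradle centre along y. A can laid back between the rails here stays put.
- can_seat (a point): A point fixed to the rack, midway between the cradles, on the bench. About the two cans (in the rules can_one and can_two, origin at the centre, y along the length, mouth at +y of can_one, at -y of can_two): matt black, 51 mm long, 32 mm wide, bore 28 mm and 48 mm deep, 30 g. One mouth faces rack +y, the other -y; which lies where changes and is not reported.
- peg_top (a point): Top of the rack's fixed white upright peg, 110 mm above the bench, 12 mm thick with a rounded end; nothing within 45 mm of it is higher than 25 mm. Axes as the rack's. It stands 115 mm to the rack's -y side of the line through the cradles. A can set on it bottom down has its centre 25.5 mm above this point; dropped over it fully, mouth down, 22.5 mm below it.
- reel_top (a point): Top of the film reel (66 mm wide) drying at the rack's +y end, 55 mm above the bench; part of the rack, does not come off. The rack is fixed to the bench, turned up to 0.25 rad; its base is 190 mm in x, 310 mm in y and 15 mm high at the rim.
- capped_can_a_mid (a point): Bystander, loose: grey-white capped film canister, 34 mm wide, 51 mm high; this point is its centre, half-way up. Not to be moved.
- capped_can_b_mid (a point): Bystander, loose: grey-white capped film canister, 34 mm wide, 51 mm high; this point is its centre, half-way up. Not to be moved.
- loupe_mid (a point): Bystander, loose: black film loupe with a clear foot, 42 mm wide, 48 mm high; this point is its centre, half-way up. Not to be moved.
- dropper_mid (a point): Bystander, loose: brown dropper bottle with a black cap, 32 mm wide, 89 mm high; this point is its centre, half-way up. Not to be moved.
- lens_jar_mid (a point): Bystander, loose: clear screw jar with a black lid and a lens in it, 54 mm wide, 42 mm high; this point is its centre, half-way up. Not to be moved.

How it is judged:
By the outcome, as a careful person would: the job done as asked, in the order asked, and still so for the second after the job is handed in, while the arm keeps its last pose, push and grip.
It also fails if it takes over 69 s, if anything falls off the work surface, if the arm or the gripper's body presses on something with over 40 N, if the wrist force passes 120 N, or if a joint passes its speed limit or range.

### The arm

A 7-joint arm with a two-finger parallel gripper is mounted at the origin on a cart in front of the work surface, level with it; the furniture and walls round the work are solid. World frame = base frame: x ahead of the robot, y to its left, z up, the work surface at z = 0. Lengths are in m, angles in rad, forces in N, time in s.
With the tool pointing down it reaches from about 0.425 to 0.925 m from the base axis. Payload 6.8 kg.
Tool frame: the origin (TCP) lies at the very end of the fingers, on their centre line; the grasp point (between the pads) lies 19 mm behind it; z points along the fingers, y is the line along which they close (so a half turn about z gives the same grasp; the last joint's range is limited). The gripper opens to 85 mm and grips with 20 to 120 N. Pads are 22 mm wide; open, the fingers measure 114 mm over their backs; the gripper's body (76 mm by 85 mm) begins 54 mm behind the grasp point. The pads swing forward as they close: fully open they stand 13 mm farther back than shut.
Start: joints at [-1.456, 0.477, 0.022, 1.555, -0.011, 1.109, -0.083], TCP at [0.149, 0.658, 0.231] pointing down, gripper open.
Joint ranges: [-2.96, 2.96], [-0.34, 2.1], [-1.41, 1.46], [0.24, 2.44], [-1.37, 4.51], [0.17, 1.92], [-2.96, 2.96]. Speed limits (rad/s): [2.39, 2.39, 3.14, 3.14, 3.14, 3.14, 3.14].

### API

Orientations are given as a rotation vector (axis times angle).
In Python, from bench import get_obs, viewer, r gives the robot as it stands. The module is installed in compiled form; this text tells all that it offers.
- The arm moves only by the tool play_rows, never from a script. Its argument "commands" is a list that holds one entry, the list of rows, each a list of 5 numbers: the gripper's target within -1 to 1 (shut at 1, half-way at 0, fully open at -1), then the shift along the tool's x, y, z scaled (see below), then the turn about the tool's z scaled (see below). A call has 1 to 12 rows; each row is the pose to reach, as a shift and turn from the pose commanded when the call began, along the tool's axes at that moment; what a row does not reach only later rows make up. The controller multiplies each number of a shift by 0.2 m and each number of a turn by pi/2 rad. A row lasts 1/12 s, in which the tool goes at most 41.7 mm and 7.16 degrees, less where a joint would pass 70% of its speed; a pose out of reach is approached as far as the arm can. A call with a number of a shift or a turn outside -1 to 1 is refused whole. A call with a gripper value outside its range is refused whole. The fingers move at their own pace and stop on an object; "grip_force" is the grip in N (left out, the last holds). Time passes only in rows, so rows that repeat a pose let the fingers close. It gives the time, the measured TCP pose, the force, the opening and the grip force at its end, in the units of the state.
- get_obs(): the state, without advancing time (a new reading comes with each control period).
- viewer.grab_frame(name): name is "side" or "top" or "wrist"; returns a dict with "pixels" (420x560x3 uint8, red, green, blue), "fovy" (degrees; the focal length in pixels is half the picture's height over the tangent of half this angle, whatever the lens; pixels are square), "cx", "cy" (the principal point, pixels), "world_to_cam" (4x4, takes a point from world to camera coordinates); the wrist camera has in their place "hand_eye" (4x4, takes a point from camera to tool coordinates, whose origin is the TCP and whose axes are the flange's). Camera axes: x right, y up, looking along -z (the intrinsics and any distortion apply to the point x, -y, -z); pixel columns grow to the right and rows downward; lengths in m; the calibration is good to about 2 mm. A picture is of the moment at which its call begins: read the wrist's pose just before it. There is no depth.
- r.hand_in(): hands the job in; it is judged then, once.
Trained networks look in a picture, given as the dict that the camera call returned (one of the last four; its "shot" number tells which), for a name from the list of things; names that differ only in an ending like _2 or _b are one class to them, and where a whole thing is asked for, a point or a joint stands for the part that bears it (a point fixed in the world has none). Each returns a list of dicts, best first, with "score" (0 to 1); they miss things now and then, are a little off and sometimes report something else, mostly with a low value. They report only what shows in the picture. A call takes as long as a camera call.
- viewer.trace(picture, thing): "pixels" (420x560 bool, what is visible of it) and "rect" ([left, top, right, bottom] in pixels, round what is visible of it).
The state is a dict: "clock": time; "joints": joint angles; "qvel": joint speeds; "tau": joint torques, N m; "tcp_pos": TCP position; "orientation": TCP orientation; "contact_force": force on the tool from outside, world axes, zero at the start; "moment": the same for the moment, N m; "grip_width": finger opening in m; "gripper_force": force on a finger pad.
Only numpy, scipy, OpenCV 4.12 (cv2) and the standard library are available. Lean on these libraries where they do the work, as an engineer would, in place of code of your own. Each camera call takes 0.05 s, during which the arm holds its last target. There are 200 camera calls.

## Working session

There is one attempt and no reset: what is moved stays moved. The work goes in short steps, Python scripts to look and compute and a tool call to move; the robot and the scene stay as the last step left them, time stands still between calls to the robot, and variables do not carry over. Pictures are saved under pics/ and viewed, at most 10 in all, crops included, and the job is handed in when it is done.

Besides the shell and the picture viewer there is one more tool, called after "Request:" as a command line: name --argument value ..., lists and objects as JSON in quotes. play_rows: Moves the arm, as the interface text tells. Shifts and turns lie within -1 to 1; 1 stands for 0.2 m of shift or pi/2 rad of turn. Its arguments: {"type":"object","properties":{"commands":{"type":"array","items":{"type":"array","items":{"type":"array","items":{"type":"number","minimum":-1,"maximum":1}}}},"grip_force":{"type":"number"}},"required":["commands"]}

```bash
mkdir -p pics; cat > h.py <<'E'
import numpy as np, cv2
from scipy.spatial.transform import Rotation as R
from bench import get_obs, viewer, r
def K(f):
    h=f["pixels"].shape[0]; fl=h/2/np.tan(np.radians(f["fovy"])/2)
    return np.array([[fl,0,f["cx"]],[0,fl,f["cy"]],[0,0,1]])
def w2c(f,obs=None):
    if "world_to_cam" in f: return np.array(f["world_to_cam"])
    T=np.eye(4); T[:3,:3]=R.from_rotvec(obs["orientation"]).as_matrix(); T[:3,3]=obs["tcp_pos"]
    return np.linalg.inv(T@np.array(f["hand_eye"]))
def proj(f,P,obs=None):
    M=w2c(f,obs); p=np.atleast_2d(P)@M[:3,:3].T+M[:3,3]; p=p*[1,-1,-1]
    q=p@K(f).T; return q[:,:2]/q[:,2:]
def ray(f,uv,obs=None):
    M=np.linalg.inv(w2c(f,obs)); d=np.linalg.inv(K(f))@[uv[0],uv[1],1]; d=d*[1,-1,-1]
    return M[:3,3],M[:3,:3]@d
def atz(f,uv,z,obs=None):
    o,d=ray(f,uv,obs); return o+d*(z-o[2])/d[2]
def save(f,n): cv2.imwrite("pics/"+n,f["pixels"][:,:,::-1])
E
python3 - <<'E'
from h import *
o=get_obs(); print(o)
for n in("side","top","wrist"):
    f=viewer.grab_frame(n); save(f,n+"0.png")
    print({k:v for k,v in f.items() if k!="pixels"})
    if n!="wrist":
        for t in("toggle_tip","switch_top","cradle_near","can_one","peg_top","reel_top","capped_can_a_mid","loupe_mid","dropper_mid","lens_jar_mid"):
            try:
                for d in viewer.trace(f,t)[:3]:
                    ys,xs=np.nonzero(d["pixels"]); print(n,t,round(d["score"],2),d["rect"],xs.mean().round(),ys.mean().round())
            except Exception as e: print(t,e)
E
```

```text
{'clock': 0.0, 'joints': array([-1.4560913 ,  0.47774334,  0.02230373,  1.55643866, -0.01148618,
        1.10933124, -0.0831146 ]), 'qvel': array([ 3.48943707e-04,  4.13021083e-04,  6.26348129e-04, -4.35812801e-06,
        1.08015836e-03,  1.74572227e-03, -6.44220847e-04]), 'tau': array([ 6.00221265e-04, -5.96427405e+01,  1.60812322e+00, -2.81198144e+01,
        1.24548524e-02,  9.06746602e-03, -5.34267713e-06]), 'tcp_pos': array([0.14901754, 0.65773664, 0.2303685 ]), 'orientation': array([-3.49179005e-01, -3.12205340e+00,  2.81394173e-03]), 'contact_force': array([-0.50563728,  0.50760237, -0.97865724]), 'moment': array([ 0.0157834 , -0.00139155,  0.02874672]), 'gripper_force': 0.0, 'grip_width': 0.08530426899360866}
{'fovy': 54.12279826799036, 'cx': 280.0336216459721, 'cy': 208.39465662110646, 'world_to_cam': array([[ 0.99957466,  0.02334464,  0.01747929, -0.58838905],
       [-0.02796378,  0.59710171,  0.80167797,  0.04105789],
       [ 0.00827797, -0.80182577,  0.59750055, -1.09577145],
       [ 0.        ,  0.        ,  0.        ,  1.        ]]), 'shot': 1}
side toggle_tip 0.56
[... 1807 characters left out ...]
34.0
top capped_can_a_mid 0.54 [317.7, 149.9, 332.7, 167.6] 325.0 161.0
top loupe_mid 0.78 [264.7, 143.9, 280.1, 159.0] 272.0 152.0
top dropper_mid 0.62 [226.4, 134.2, 244.8, 153.6] 233.0 145.0
top lens_jar_mid 0.89 [152.7, 136.7, 175.2, 165.1] 164.0 151.0
{'fovy': 68.39686439370152, 'cx': 282.2373749262431, 'cy': 208.43196787417583, 'hand_eye': array([[-2.30391904e-04,  9.50897294e-01,  3.09506515e-01,
         7.86462410e-02],
       [ 9.99999319e-01, -1.35006610e-04,  1.15916516e-03,
        -1.45776649e-04],
       [ 1.14403244e-03,  3.09506571e-01, -9.50896616e-01,
        -1.42115666e-01],
       [ 0.00000000e+00,  0.00000000e+00,  0.00000000e+00,
         1.00000000e+00]]), 'shot': 3}
```

View pics/top0.png

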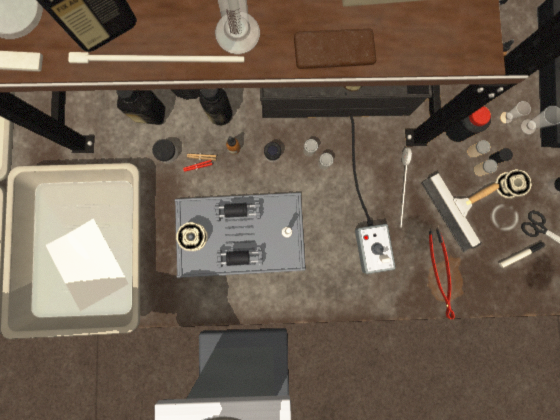

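View pics/side0.png

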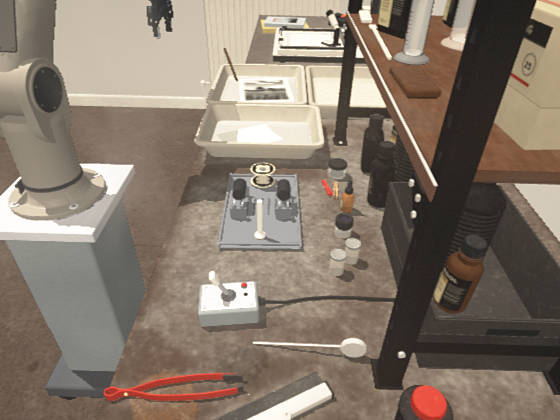

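```bash
python3 - <<'E'
from h import *
t=viewer.grab_frame("top"); s=viewer.grab_frame("side")
def P(n,uv,z): p=atz(t,uv,z); print(n,p.round(3), "side", proj(s,p).round(0)[0]); return p
P("peg",(287,231.5),.11); P("reel",(191,236),.055)
a=P("near",(240,258),.068); b=P("far",(237,211),.068); print(np.arctan2(*(b-a)[[1,0]]),np.linalg.norm(a-b))
P("tip",(381.5,258),.089); P("boxtop",(376,246),.04)
for n in("toggle_tip","peg_top","cradle_near"):
  for f in(t,s):
    d=viewer.trace(f,n)[0]; m=d["pixels"].astype(np.uint8); print(n,cv2.minAreaRect(np.argwhere(m)[:,::-1].astype(np.float32)))
rr=viewer.trace(t,"peg_top")[0]["pixels"].astype(np.uint8)
c=cv2.boxPoints(cv2.minAreaRect(np.argwhere(rr)[:,::-1].astype(np.float32)))
w=np.array([atz(t,q,.013) for q in c]);print(w.round(3),w.mean(0))
for n,rc in(("sw",(340,210,70,75)),("rk",(165,180,150,105))):
    x,y,W,H=rc; im=t["pixels"][y:y+H,x:x+W,::-1]
    if n=="sw": A=cv2.resize(im,None,fx=8,fy=8,interpolation=cv2.INTER_CUBIC)
    else: B=cv2.resize(im,None,fx=5,fy=5,interpolation=cv2.INTER_CUBIC)
cv2.imwrite("pics/sw.png",A)
for n,uv in(("shelf edge",(270,85)),("cradle",(340,105))): print(n,[atz(t,uv,z).round(3) for z in(.0,.1,.3)])
E
```

```text
peg [ 0.542 -0.159  0.11 ] side [258. 200.]
reel [0.539 0.061 0.055] side [263. 169.]
near [ 0.486 -0.053  0.068] side [238. 188.]
far [ 0.593 -0.047  0.068] side [282. 188.]
0.048252684622907265 0.1073333325348953
tip [ 0.478 -0.369  0.089] side [215. 276.]
boxtop [ 0.505 -0.372  0.04 ] side [231. 295.]Traceback (most recent call last):
  File "<stdin>", line 9, in <module>
IndexError: list index out of range
```

```bash
python3 - <<'E'
from h import *
t=viewer.grab_frame("top")
im=t["pixels"][210:285,340:410,::-1]
A=cv2.resize(im,None,fx=8,fy=8,interpolation=cv2.INTER_CUBIC)
cv2.imwrite("pics/sw.png",A)
for n,uv in(("shelf edge",(270,85)),("drawer",(340,115))): print(n,[atz(t,uv,z).round(3) for z in(.0,.1,.3)])
o=get_obs(); M=R.from_rotvec(o["orientation"]).as_matrix(); print(M.round(3)); 
for g in ([.45,.3,.23],[.43,-.37,.2]): print(((np.array(g)-o["tcp_pos"])@M/0.2).round(2))
E
```

```text
shelf edge [array([ 0.922, -0.131,  0.   ]), array([ 0.879, -0.13 ,  0.1  ]), array([ 0.792, -0.129,  0.3  ])]
drawer [array([ 0.839, -0.307,  0.   ]), array([ 0.805, -0.288,  0.1  ]), array([ 0.736, -0.249,  0.3  ])]
[[-0.975  0.221  0.   ]
 [ 0.221  0.975  0.   ]
 [ 0.     0.    -1.   ]]
[-1.86 -1.41  0.01]
[-2.51 -4.7   0.16]
```

View pics/sw.png

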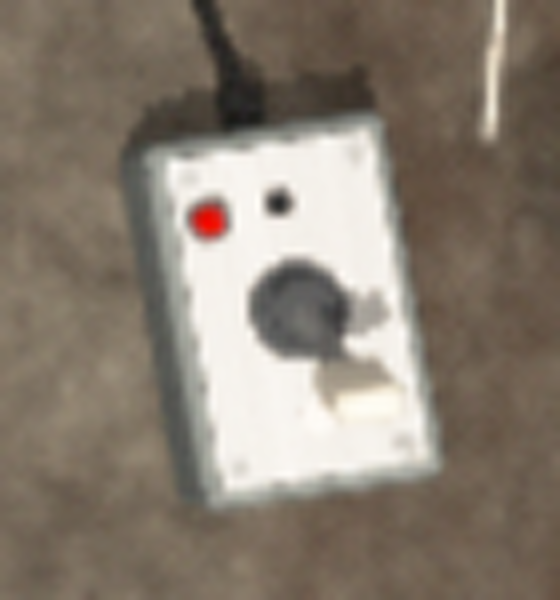

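Request:
play_rows --commands '[[[1,-0.93,-0.7,0,0],[1,-0.93,-0.7,0,0],[1,-0.93,-0.7,0,0],[1,-0.93,-0.7,0,0],[1,-0.93,-0.7,0,0],[1,-0.93,-0.7,0,0],[1,-0.93,-0.7,0,0]]]'

```text
clock: 1.83
tcp_pos: [0.3053, 0.4751, 0.2317]
orientation: [0.364, 3.118, -0.003]
contact_force: [0.9, -0.1, -0.6]
grip_width: 0.0007
gripper_force: 0.0
```

Request:
play_rows --commands '[[[1,-0.93,-0.7,0,0],[1,-0.93,-0.7,0,0],[1,-0.93,-0.7,0,0],[1,-0.93,-0.7,0,0],[1,-0.93,-0.7,0,0],[1,-0.93,-0.7,0,0],[1,-0.93,-0.7,0,0]]]'

```text
clock: 2.42
tcp_pos: [0.4543, 0.2975, 0.2317]
orientation: [0.363, 3.118, -0.002]
contact_force: [0.2, -0.4, 0.7]
grip_width: 0.0002
gripper_force: 0.0
```

Request:
play_rows --commands '[[[1,-0.3,-1,0,0],[1,-0.3,-1,0,0],[1,-0.3,-1,0,0],[1,-0.3,-1,0,0],[1,-0.3,-1,0,0],[1,-0.3,-1,0,0],[1,-0.3,-1,0,0]]]'

```text
clock: 3.0
tcp_pos: [0.4646, 0.0932, 0.2317]
orientation: [0.356, 3.121, 0.001]
contact_force: [0.1, 0.4, -0.3]
grip_width: 0.0003
gripper_force: 0.0
```

Request:
play_rows --commands '[[[1,-0.3,-1,0,0],[1,-0.3,-1,0,0],[1,-0.3,-1,0,0],[1,-0.3,-1,0,0],[1,-0.3,-1,0,0],[1,-0.3,-1,0,0],[1,-0.3,-1,0,0]]]'

```text
clock: 3.58
tcp_pos: [0.4794, -0.1141, 0.2314]
orientation: [0.353, 3.121, -0.0]
contact_force: [-0.8, 1.3, -0.1]
grip_width: -0.0001
gripper_force: 0.0
```

```bash
python3 - <<'E'
from h import *
o=get_obs(); M=R.from_rotvec(o["orientation"]).as_matrix(); print(o["clock"],o["tcp_pos"],o["joints"].round(2),M.round(3),o["contact_force"])
t=viewer.grab_frame("top")
g=lambda x,y,z: atz(t,(340+(x-4)/8,210+(y-4)/8),z)
c=[g(160,145,.04),g(375,115,.04),g(437,470,.04),g(210,505,.04)]
print(np.array(c).round(3),np.mean(c,0)); ex=(c[0]+c[1]-c[2]-c[3])[:2]; print(np.arctan2(ex[1],ex[0]),np.linalg.norm(ex)/2)
print("pivot",g(297,310,.045),"tip",g(358,385,.092))
E
```

```text
3.5833 [ 0.47940854 -0.11411052  0.23138192] [-0.31  0.18  0.48  2.01 -0.1   0.98  1.56] [[-0.975  0.224  0.   ]
 [ 0.224  0.975 -0.   ]
 [-0.001 -0.    -1.   ]] [-0.82745394  1.34279736 -0.11792749]
[[ 0.549 -0.334  0.04 ]
 [ 0.557 -0.399  0.04 ]
 [ 0.452 -0.412  0.04 ]
 [ 0.444 -0.344  0.04 ]] [ 0.50035397 -0.37229321  0.04      ]
0.10565919345533434 0.10586539992410442
pivot [ 0.49974113 -0.37134311  0.045     ] tip [ 0.47927649 -0.37441605  0.092     ]
```

Request:
play_rows --commands '[[[1,0,-0.9,0.15,0],[1,0,-0.9,0.15,0],[1,0,-0.9,0.15,0],[1,0,-0.9,0.15,0],[1,0,-0.9,0.15,0],[1,0,-0.9,0.15,0]]]'

```text
clock: 4.13
tcp_pos: [0.4384, -0.2907, 0.2007]
orientation: [-0.353, -3.121, 0.001]
contact_force: [0.4, 0.8, 0.2]
grip_width: -0.0001
gripper_force: 0.0
```

Request:
play_rows --commands '[[[1,0,-0.47,0,0],[1,0,-0.47,0,0],[1,0,-0.47,0,0],[1,0,-0.47,0.2,0],[1,0,-0.47,0.4,0],[1,0,-0.47,0.6,0],[1,0,-0.47,0.62,0],[1,0,-0.47,0.62,0]]]'

```text
clock: 4.8
tcp_pos: [0.4186, -0.3772, 0.0754]
orientation: [-0.343, -3.118, -0.006]
contact_force: [0.1, -0.6, 0.3]
grip_width: -0.0001
gripper_force: 0.0
```

Request:
play_rows --commands '[[[1,-0.05,0.01,0,0],[1,-0.1,0.03,0,0],[1,-0.15,0.05,0,0],[1,-0.19,0.06,0,0],[1,-0.23,0.075,0,0],[1,-0.27,0.09,0,0],[1,-0.3,0.1,0,0],[1,-0.33,0.11,0,0],[1,-0.36,0.12,0,0],[1,-0.38,0.13,0,0],[1,-0.38,0.13,0,0]]]'

```text
clock: 5.72
tcp_pos: [0.4993, -0.3718, 0.0771]
orientation: [0.347, 3.122, 0.0]
contact_force: [-0.7, -0.0, -1.0]
grip_width: 0.0001
gripper_force: 0.0
```

Request:
play_rows --commands '[[[-0.5,0.1,-0.04,0,0],[-0.5,0.1,-0.04,-0.3,0],[-0.5,0.1,-0.04,-0.6,0],[-0.5,0.1,-0.04,-0.6,0]]]'

```text
clock: 6.05
tcp_pos: [0.4757, -0.376, 0.1989]
orientation: [-0.352, -3.121, -0.0]
contact_force: [1.6, -0.7, 1.2]
grip_width: 0.0482
gripper_force: 0.0
```

```bash
python3 - <<'E'
from h import *
t=viewer.grab_frame("top"); s=viewer.grab_frame("side")
A=cv2.resize(t["pixels"][180:285,160:410,::-1],None,fx=3,fy=3,interpolation=cv2.INTER_CUBIC)
B=cv2.resize(s["pixels"][240:340,180:420,::-1],(750,312),interpolation=cv2.INTER_CUBIC)[:280]
cv2.imwrite("pics/a1.png",np.vstack([A,B])); 
o=get_obs(); M=R.from_rotvec(o["orientation"]).as_matrix(); print(o["clock"],o["tcp_pos"],o["joints"].round(2),M.round(3))
E
```

```text
6.15 [ 0.47903585 -0.37874309  0.20375681] [ 0.14  0.44  0.58  1.78 -0.28  0.99  2.17] [[-0.975  0.222  0.009]
 [ 0.222  0.975 -0.006]
 [-0.01  -0.003 -1.   ]]
```

View pics/a1.png

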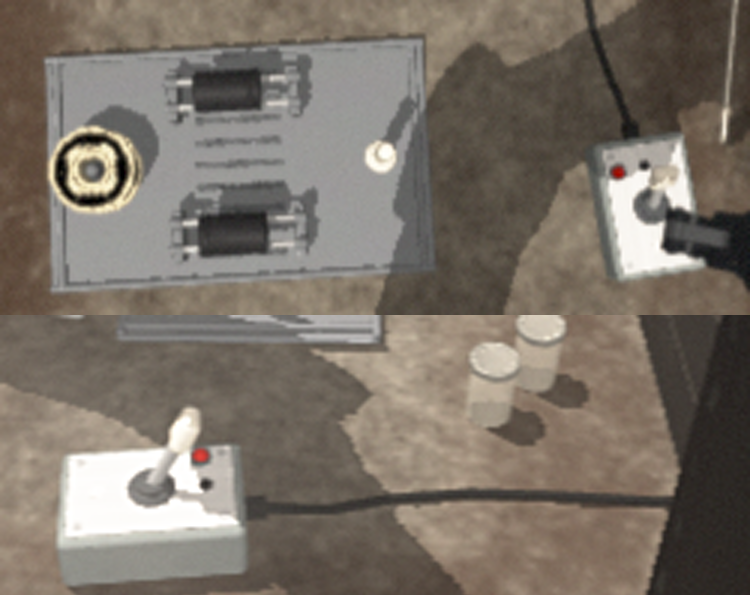

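```bash
python3 - <<'E'
from h import *
t=viewer.grab_frame("top")
g=lambda x,y,z: atz(t,(160+(x-1)/3,180+(y-1)/3),z)
n=g(234,233,.068);f=g(228,91,.068);p=g(381,155,.11);re=g(92,170,.055)
print(n,f,p,re); d=f-n; print(np.arctan2(d[1],d[0])); e=g(434,268,.015)-g(52,290,.0151); print(np.arctan2(-e[0],e[1])); e=g(424,38,.015)-g(46,58,.015);print(np.arctan2(-e[0],e[1])); e=p-re; print(np.arctan2(-e[0],e[1]))
e=p-(n+f)/2; print(e)
E
```

```text
[ 0.48786957 -0.04732368  0.068     ] [ 0.59581821 -0.04438473  0.068     ] [ 0.54243228 -0.15848339  0.11      ] [0.53851046 0.06220027 0.055     ]
0.027218793741688372
-3.111890601740005
-3.111830634504455
-3.1238232680055864
[ 0.00058839 -0.11262919  0.042     ]
```

Request:
play_rows --commands '[[[-1,0.16,0.81,0,0.84],[-1,0.16,0.81,0,0.84],[-1,0.16,0.81,0,0.84],[-1,0.16,0.81,0,0.84],[-1,0.16,0.81,0,0.84],[-1,0.16,0.81,0,0.84],[-1,0.16,0.81,0,0.84],[-1,0.16,0.81,0,0.84],[-1,0.16,0.81,0,0.84],[-1,0.16,0.81,0,0.84],[-1,0.16,0.81,0,0.84],[-1,0.16,0.81,0,0.84]]]'

```text
clock: 7.2
tcp_pos: [0.4804, -0.2101, 0.1961]
orientation: [-2.192, -2.248, 0.003]
contact_force: [1.3, -0.1, -1.0]
grip_width: 0.0856
gripper_force: 0.0
```

```bash
python3 - <<'E'
from h import *
o=get_obs(); f=viewer.grab_frame("wrist"); save(f,"w1.png")
M=R.from_rotvec(o["orientation"]).as_matrix(); print(o["clock"],o["tcp_pos"],o["joints"].round(2),M.round(3))
print(proj(f,[[.488,-.047,.068],[.596,-.044,.068],[.5425,-.159,.11]],o))
print(((np.array([.488,-.047,.17])-o["tcp_pos"])@M/.2).round(3))
E
```

```text
7.2 [ 0.48044896 -0.21014572  0.1961336 ] [-0.42  0.37  0.9   1.99 -0.36  0.94  0.68] [[-0.025  1.    -0.002]
 [ 1.     0.025  0.   ]
 [ 0.    -0.002 -1.   ]]
[[297.41185472 -10.5608241 ]
 [442.19792972 -11.13932022]
 [368.32715926 149.84284286]]
[0.815 0.059 0.131]
```

View pics/w1.png

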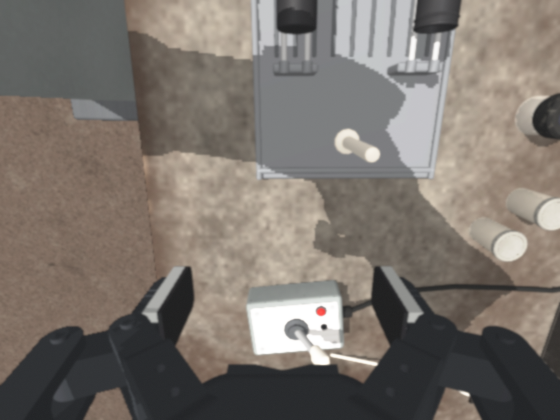

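Request:
play_rows --commands '[[[-1,0.815,0.06,0.1,0],[-1,0.815,0.06,0.1,0],[-1,0.815,0.06,0.1,0],[-1,0.815,0.06,0.1,0],[-1,0.815,0.06,0.1,0],[-1,0.815,0.06,0.3,0],[-1,0.815,0.06,0.3,0]]]'

```text
clock: 7.83
tcp_pos: [0.4854, -0.0457, 0.1329]
orientation: [-2.179, -2.256, 0.009]
contact_force: [-1.6, 0.0, -0.7]
grip_width: 0.0853
gripper_force: 0.0
```

```bash
python3 - <<'E'
from h import *
o=get_obs(); f=viewer.grab_frame("wrist"); save(f,"w2.png")
M=R.from_rotvec(o["orientation"]).as_matrix(); print(o["clock"],o["tcp_pos"],o["joints"].round(2))
print(proj(f,[[.488,-.047,.0606],[.488,-.0215,.0606],[.488,-.0725,.0606]],o))
print(((np.array([.488,-.047,.040])-o["tcp_pos"])@M/.2).round(3))
E
```

```text
7.8333 [ 0.48544035 -0.04568569  0.13287059] [-0.7   0.4   0.83  2.12 -0.42  0.79  0.43]
[[285.63750553 221.73961485]
 [286.9926925  188.30738929]
 [284.37300354 252.93465786]]
[-0.007  0.016  0.464]
```

View pics/w2.png

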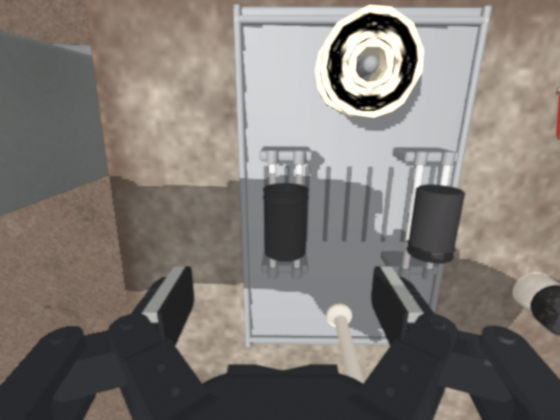

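Request:
play_rows --commands '[[[-1,-0.007,0.012,0.2,0],[-1,-0.007,0.012,0.35,0],[-1,-0.007,0.012,0.44,0],[-1,-0.007,0.012,0.464,0],[-1,-0.007,0.012,0.464,0],[1,-0.007,0.012,0.464,0],[1,-0.007,0.012,0.464,0],[1,-0.007,0.012,0.464,0],[1,-0.007,0.012,0.464,0],[1,-0.007,0.012,0.464,0],[1,-0.007,0.012,0.464,0],[1,-0.007,0.012,0.464,0]]]' --grip_force 25

```text
clock: 8.88
tcp_pos: [0.4873, -0.0485, 0.0448]
orientation: [-2.186, -2.248, 0.004]
contact_force: [-12.2, 0.5, 14.1]
grip_width: 0.0318
gripper_force: 25.8
```

Request:
play_rows --commands '[[[1,0,0,-0.1,0],[1,0,0,-0.3,0],[1,0,0,-0.5,0],[1,0,0,-0.6,0],[1,0,0,-0.6,0],[1,0,0,-0.6,0]]]'

```text
clock: 9.38
tcp_pos: [0.492, -0.0482, 0.1658]
orientation: [2.188, 2.253, 0.005]
contact_force: [-0.2, 0.1, 0.6]
grip_width: 0.0311
gripper_force: 25.7
```

```bash
cat > goto.py <<'E'
import sys
from h import *
o=get_obs(); M=R.from_rotvec(o["orientation"]).as_matrix()
print(o["clock"],o["tcp_pos"].round(4),o["contact_force"].round(1),o["grip_width"],o["joints"].round(2))
f=viewer.grab_frame("wrist"); save(f,sys.argv[1]+"w.png"); s=viewer.grab_frame("side"); save(s,sys.argv[1]+"s.png")
c=o["tcp_pos"]+[0,0,.019]
u,v=proj(s,c)[0].astype(int); print("side",u,v)
A=cv2.resize(s["pixels"][max(v-50,0):v+50,max(u-50,0):u+50,::-1],(480,480),interpolation=cv2.INTER_CUBIC)
u,v=proj(f,c,o)[0].astype(int); print("wrist",u,v)
B=cv2.resize(f["pixels"][120:420,150:420,::-1],(432,480)) if 0 else cv2.resize(f["pixels"][170:410,190:380,::-1],(380,480))
cv2.imwrite("pics/"+sys.argv[1]+".png",np.hstack([A[:,90:],B]))
E
python3 goto.py g1
```

```text
9.3833 [ 0.492  -0.0482  0.1658] [-0.2  0.1  0.6] 0.031095341461398987 [-0.74  0.36  0.88  2.09 -0.37  0.85  0.39]
side 238 144
wrist 281 288
```

View pics/g1.png

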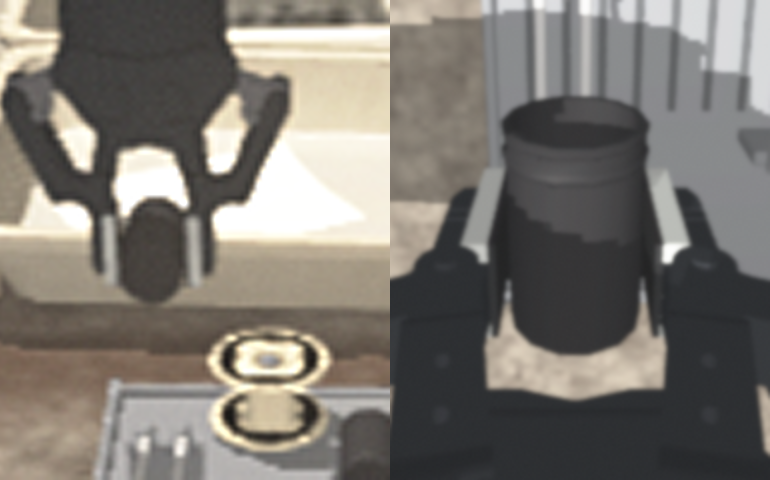

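Request:
play_rows --commands '[[[1,-0.672,0.243,0,0],[1,-0.672,0.243,0,0],[1,-0.672,0.243,0,0],[1,-0.672,0.243,0.1,0],[1,-0.672,0.243,0.204,0],[1,-0.672,0.243,0.204,0],[1,-0.672,0.243,0.204,0]]]'

```text
clock: 10.07
tcp_pos: [0.5417, -0.1812, 0.1217]
orientation: [-2.187, -2.249, 0.005]
contact_force: [-0.2, 1.3, 1.2]
grip_width: 0.0313
gripper_force: 25.6
```

```bash
python3 - <<'E'
from h import *
o=get_obs(); f=viewer.grab_frame("top"); s=viewer.grab_frame("side"); M=R.from_rotvec(o["orientation"]).as_matrix()
print(o["tcp_pos"],M[:,0])
save(s,"s3.png"); save(f,"t3.png")
S=np.array([.5445,-.161,.11]); print(proj(s,S),proj(f,S))
u,v=proj(s,S)[0].astype(int)
A=cv2.resize(s["pixels"][v-45:v+55,u-50:u+50,::-1],(400,400),interpolation=cv2.INTER_CUBIC)
w=viewer.grab_frame("wrist"); print(proj(w,S,o))
B=w["pixels"][20:420,180:400,::-1]
cv2.imwrite("pics/p3.png",np.hstack([A,B]))
E
```

```text
[ 0.54167494 -0.18121701  0.12174281] [-2.76876884e-02  9.99616143e-01  9.79206862e-04]
[[258.96062818 200.19461673]] [[287.79298156 230.35483827]]
[[287.74482998 223.78753816]]
```

View pics/p3.png

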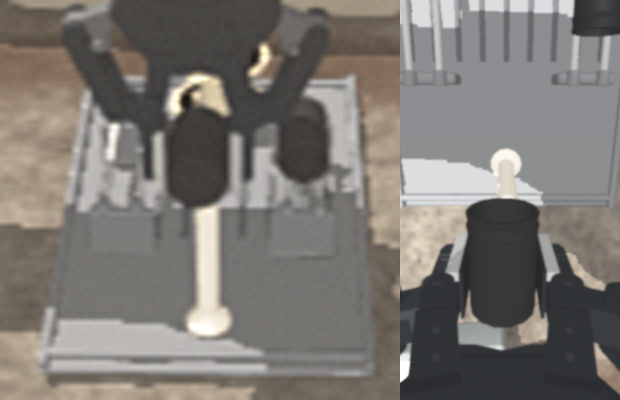

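Request:
play_rows --commands '[[[1,0,0.01,0.04,0],[1,0,0.01,0.073,0],[1,-0.025,0.01,0.102,0],[1,-0.042,0.01,0.137,0],[1,-0.049,0.01,0.176,0],[1,-0.045,0.01,0.214,0],[1,-0.032,0.01,0.25,0],[1,-0.01,0.01,0.283,0],[1,0,0.01,0.283,0],[1,0.01,0.01,0.283,0],[1,0.01,0.01,0.283,0]]]'

```text
clock: 11.13
tcp_pos: [0.5478, -0.1878, 0.0692]
orientation: [2.185, 2.237, -0.005]
contact_force: [3.7, -19.7, 0.5]
grip_width: 0.0317
gripper_force: 39.0
```

```bash
cat > look.py <<'E'
import sys
from h import *
o=get_obs(); w=viewer.grab_frame("wrist"); s=viewer.grab_frame("side"); M=R.from_rotvec(o["orientation"]).as_matrix()
print(o["clock"],o["tcp_pos"].round(4),o["contact_force"].round(1),o["moment"].round(2),M[:,0].round(3))
S=np.array([.5445,-.161,.11])
u,v=proj(s,S)[0].astype(int)
A=cv2.resize(s["pixels"][v-55:v+45,u-50:u+50,::-1],(400,400),interpolation=cv2.INTER_CUBIC)
B=w["pixels"][20:420,180:400,::-1]
cv2.imwrite("pics/%s.png"%sys.argv[1],np.hstack([A,B]))
E
python3 look.py p4
```

```text
11.1333 [ 0.5478 -0.1878  0.0692] [  3.7 -19.7   0.5] [-3.62 -0.69 -0.05] [-0.024  1.    -0.013]
```

View pics/p4.png

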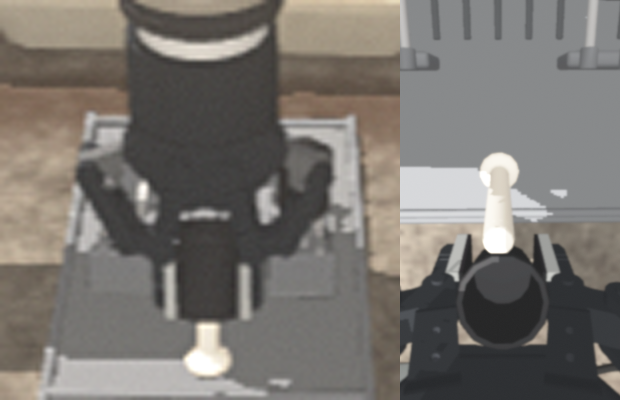

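Request:
play_rows --commands '[[[1,0.01,-0.01,0,0],[1,0.02,-0.01,0,0],[1,0.025,-0.01,0,0],[1,0.025,-0.01,0,0]]]'

```text
clock: 11.57
tcp_pos: [0.5462, -0.1871, 0.0704]
orientation: [2.184, 2.229, -0.008]
contact_force: [3.0, -29.2, 3.2]
grip_width: 0.0315
gripper_force: 39.1
```

```bash
python3 look.py p5; python3 - <<'E'
import cv2
E
```

```text
11.5667 [ 0.5462 -0.1871  0.0704] [  3.  -29.2   3.2] [-5.29 -0.74 -0.13] [-0.02   1.    -0.018]
```

Request:
play_rows --commands '[[[1,-0.06,0,0,0],[1,-0.09,0,0,0],[1,-0.09,0,-0.15,0],[1,-0.09,0,-0.3,0],[1,-0.09,0,-0.45,0],[1,-0.09,0,-0.45,0],[1,-0.09,0,-0.45,0]]]'

```text
clock: 12.25
tcp_pos: [0.5449, -0.1916, 0.1581]
orientation: [2.187, 2.254, 0.004]
contact_force: [0.2, 1.1, -0.8]
grip_width: 0.0314
gripper_force: 39.0
```

```bash
python3 look.py p6
```

```text
12.25 [ 0.5449 -0.1916  0.1581] [ 0.2  1.1 -0.8] [-0.04 -0.02 -0.03] [-0.03   1.     0.001]
```

View pics/p6.png

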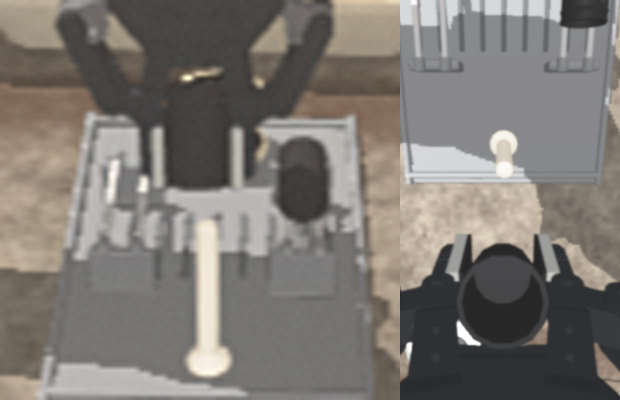

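```bash
python3 - <<'E'
from h import *
o=get_obs(); w=viewer.grab_frame("wrist"); print(atz(w,(285,189),.108,o), o["tcp_pos"])
C=o["tcp_pos"]+[0,0,.0155]; ax=R.from_rotvec(o["orientation"]).as_matrix()
# predicted mouth rim ellipse for an upright can, for comparison with the picture
for tilt in(-.1,0,.1):
    d=np.array([0,np.sin(tilt),np.cos(tilt)]); e1=np.array([1,0,0]); e2=np.cross(d,e1)
    q=np.array([C+d*.0255+.016*(np.cos(t)*e1+np.sin(t)*e2) for t in np.linspace(0,6.28,60)])
    p=proj(w,q,o); print(tilt,p.min(0).round(1),p.max(0).round(1))
g=cv2.cvtColor(w["pixels"],cv2.COLOR_RGB2GRAY)[255:375,282]; print(g)
E
```

```text
[ 0.54473437 -0.1612303   0.108     ] [ 0.54340609 -0.19118813  0.15605601]
-0.1 [240.  292.6] [321.5 354.9]
0 [239.9 284.3] [321.9 353.2]
0.1 [239.9 276.1] [322.3 350.7]
[190 185 181 177 174 171 165 146 103  59  41  39  40  39  39  40  40  41
  42  46  54  63  71  73  75  74  74  73  73  73  73  73  73  72  73  73
  72  72  72  73  73  73  72  73  73  72  72  72  72  72  73  71  71  71
  71  71  70  70  71  70  71  70  71  70  70  71  69  65  53  43  40  40
  39  39  39  39  40  40  38  38  39  40  39  37  39  40  40  40  39  39
  38  40  38  40  40  39  39  39  39  38  40  41  38  38  39  39  40  44
  54  61  64  64  64  60  54  49  48  48  47  45]
```

```bash
cat > fit.py <<'E'
from h import *
from scipy.optimize import least_squares
o=get_obs(); w=viewer.grab_frame("wrist")
import sys
meas=np.array([float(v) for v in sys.argv[1:6]])
def model(x):
    y0,z0,t=x; C=o["tcp_pos"]+[0,y0,z0]; d=np.array([0,np.sin(t),np.cos(t)]); e1=np.array([1,0,0]); e2=np.cross(d,e1)
    c=lambda h:proj(w,[C+d*h+.016*(np.cos(a)*e1+np.sin(a)*e2) for a in np.linspace(0,6.28,120)],o)
    p=c(.0255); b=c(-.0255)
    return np.array([np.ptp(p[:,0]),p[:,1].min(),p[:,1].max(),b[:,1].min(),np.ptp(b[:,0])])
res=least_squares(lambda x:(model(x)-meas)[:4],[0,.0155,0]); print(o["tcp_pos"],res.x,res.fun,model(res.x)); print(model([0,.0155,0]),model([0,.0155,.2]))
E
python3 fit.py 90 276 367 263 0
```

```text
[ 0.54312908 -0.19136401  0.1557313 ] [-0.00363461  0.02601607  0.39933277] [-0.53518359 -0.42761     0.50263593 -0.12733183] [ 89.46481641 275.57239    367.50263593 262.87266817  61.28699526]
[ 82.08342841 284.2795615  353.25730933 232.23059143  58.5043746 ] [ 82.77182629 268.12113821 347.3254121  239.52301711  58.11895617]
```

```bash
python3 - <<'E'
from h import *
w=viewer.grab_frame("wrist")
A=cv2.resize(w["pixels"][235:395,195:375,::-1],None,fx=3.5,fy=3.5,interpolation=cv2.INTER_CUBIC)
A=np.clip(A.astype(float)*1.8,0,255).astype(np.uint8); cv2.imwrite("pics/z6.png",A)
E
```

```text
(no output)
```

View pics/z6.png

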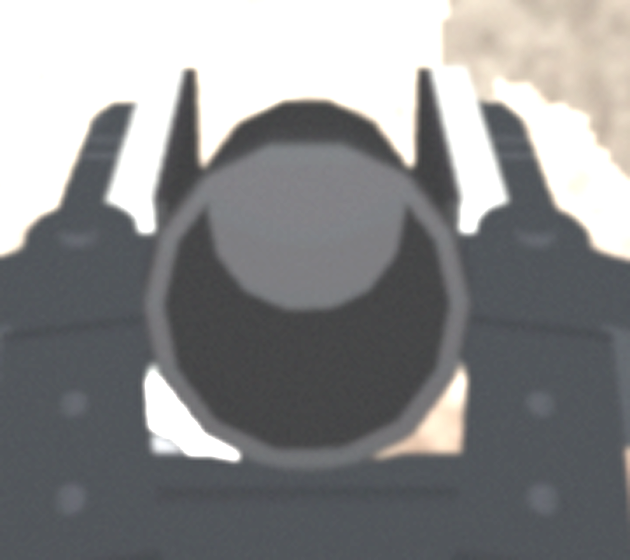

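Request:
play_rows --commands '[[[1,-0.1,0.005,0,0],[1,-0.1,0.005,0.1,0],[1,-0.1,0.005,0.25,0],[1,-0.1,0.005,0.4,0],[1,-0.1,0.005,0.49,0],[1,-0.1,0.005,0.49,0],[1,-0.06,0.005,0.49,0],[1,-0.02,0.005,0.49,0],[1,0.01,0.005,0.49,0],[1,0.03,0.005,0.49,0],[1,0.045,0.005,0.49,0],[1,0.045,0.005,0.49,0]]]' --grip_force 20

```text
clock: 13.5
tcp_pos: [0.5456, -0.1901, 0.0609]
orientation: [2.185, 2.24, -0.007]
contact_force: [3.7, -18.5, -12.5]
grip_width: 0.0315
gripper_force: 37.6
```

Request:
play_rows --commands '[[[1,0.01,0,0,0],[1,0.02,0,0,0],[1,0.03,0,0,0],[1,0.03,0,0,0],[1,0.04,0,0,0],[1,0.04,0,0,0]]]'

```text
clock: 14.0
tcp_pos: [0.5455, -0.19, 0.0613]
orientation: [2.185, 2.226, -0.015]
contact_force: [7.7, -38.2, -24.4]
grip_width: 0.0317
gripper_force: 36.3
```

```bash
python3 - <<'E'
from h import *
o=get_obs(); w=viewer.grab_frame("wrist"); g=cv2.cvtColor(w["pixels"],cv2.COLOR_RGB2GRAY); save(w,"w7.png")
print(o["gripper_force"],o["contact_force"],o["moment"])
print(235,g[235:390,282]); 
for r_ in (300,315,330): print(r_,225,g[r_,225:250],g[r_,310:345])
E
```

```text
36.31934519391507 [  7.71254356 -38.20082268 -24.39778373] [-7.2998767  -1.33257588 -0.1746046 ]
235 [241 241 240 241 240 241 241 240 241 241 241 242 241 241 241 240 236 230
 240 252 255 255 255 255 255 255 255 255 255 255 255 255 255 255 255 255
 255 255 255 255 255 255 255 255 255 255 255 240 146  83  73  72  72  72
  71  73  72  72  73  72  73  72  72  72  72  71  72  72  72  70  70  70
  70  70  71  71  70  71  70  71  70  70  69  70  70  69  68  65  55  44
  39  39  38  37  40  39  38  40  39  39  39  39  39  40  39  38  39  38
  38  37  38  38  39  39  40  39  39  39  39  38  39  38  38  38  39  39
  40  40  49  59  64  63  63  61  55  50  48  48  46  45  44  43  46  47
  48  47  47  48  47  48  48  48  48  47  48]
300 225 [ 52  54  54  54  55  54  56  59  81 124 161 175 169 144 100  72  78  91
 104 111 115 114 110  98  77] [ 46  41  39  40  43  52  61  67  69  69  69  65  60  55  56  79 123 160
 175 170 145  97  59  48  48  47  47  46  48  48  47  50  50  50  50]
315 225 [46 47 48 48 48 48 48 47 48 48 47 48 54 61 67 68 68 63 55 46 39 39 40 39
 40] [39 40 39 39 41 39 39 38 39 39 41 51 60 66 68 68 63 57 49 45 47 48 47 47
 48 49 48 48 48 48 47 48 48 49 47]
330 225 [53 54 54 55 54 54 55 54 55 55 55 54 57 61 65 66 66 63 54 44 41 40 40 40
 39] [38 39 39 40 39 39 39 38 40 39 42 50 60 66 67 66 62 56 51 47 48 48 48 47
 48 48 48 48 49 48 47 47 47 46 47]
```

Request:
play_rows --commands '[[[1,-0.1,0,0,0],[1,-0.17,0,0,0],[1,-0.17,0,-0.15,0],[1,-0.17,0,-0.35,0],[1,-0.25,0,-0.45,0],[1,-0.4,-0.05,-0.45,0],[1,-0.5,-0.08,-0.45,0],[1,-0.5,-0.08,-0.45,0],[1,-0.5,-0.08,-0.45,0]]]'

```text
clock: 14.8
tcp_pos: [0.5313, -0.2766, 0.1505]
orientation: [2.191, 2.25, 0.002]
contact_force: [-0.3, 0.4, -0.8]
grip_width: 0.0315
gripper_force: 39.0
```

```bash
python3 - <<'E'
from h import *
o=get_obs(); print(o["gripper_force"],o["contact_force"]); M=R.from_rotvec(o["orientation"]).as_matrix()
w=viewer.grab_frame("wrist"); g=cv2.cvtColor(w["pixels"],cv2.COLOR_RGB2GRAY)
print(240,g[240:295,282]); print(355,g[355:385,282]);
print(225,g[322,225:250],g[322,310:345])
print(((np.array([.53,-.272,.06])-o["tcp_pos"])@M/.2).round(3))
E
```

```text
39.028992243111134 [-0.3435846   0.42139414 -0.83867931]
240 [199 202 201 194 185 175 162 153 150 150 152 154 156 157 159 160 160 162
 163 168 181 195 185 134  73  44  39  39  39  40  39  40  41  45  56  73
  91 105 111 110 105  93  80  74  73  72  72  73  73  72  73  73  73  73
  73]
355 [39 39 40 40 39 38 40 47 56 63 64 64 63 59 54 49 48 47 48 46 44 44 46 47
 48 48 48 48 47 47]
225 [48 47 48 48 47 47 48 48 47 49 51 57 63 67 68 66 60 49 41 40 39 38 39 38
 41] [39 39 39 38 40 39 40 39 39 39 40 42 45 56 64 68 67 66 60 53 49 48 48 47
 48 48 48 48 48 48 48 49 48 48 48]
[ 0.023 -0.007  0.452]
```

Request:
play_rows --commands '[[[1,0.02,-0.005,0.2,0],[1,0.02,-0.005,0.4,0],[1,0.02,-0.005,0.55,0],[1,0.02,-0.005,0.65,0],[1,0.02,-0.005,0.69,0],[1,0.02,-0.005,0.71,0],[1,0.02,-0.005,0.72,0],[1,0.02,-0.005,0.72,0]]]'

```text
clock: 15.52
tcp_pos: [0.5311, -0.2719, 0.006]
orientation: [2.188, 2.253, 0.001]
contact_force: [-0.3, -0.4, -0.9]
grip_width: 0.0316
gripper_force: 39.0
```

```bash
python3 fit.py 92 275 368 263.5 0
```

```text
[ 0.53110743 -0.27189275  0.00603522] [-0.00240143  0.02803278  0.41525908] [-0.67921865 -0.55004414  0.63679613 -0.15447083] [ 91.32078135 274.44995586 368.63679613 263.34552917  62.18045029]
[ 82.07028279 284.50251226 353.35704866 232.22202694  58.50733405] [ 82.76062017 268.33416171 347.45862016 239.50100622  58.11756111]
```

Request:
play_rows --commands '[[[1,0,0,0.01,0],[1,0,0,0.018,0],[0.255,0,0,0.018,0],[0.25,0,0,0.018,0],[0.24,0,0,0.018,0],[0.24,0,0,0.018,0]]]' --grip_force 20

```text
clock: 16.07
tcp_pos: [0.5302, -0.2721, 0.0016]
orientation: [2.19, 2.253, 0.0]
contact_force: [-0.3, -0.7, 0.1]
grip_width: 0.0324
gripper_force: 0.0
```

```bash
cat > prof.py <<'E'
from h import *
o=get_obs(); print(o["gripper_force"],o["contact_force"].round(1),o["grip_width"])
w=viewer.grab_frame("wrist"); g=cv2.cvtColor(w["pixels"],cv2.COLOR_RGB2GRAY); save(w,"wl.png")
print(225,g[225:300,282]); print(335,g[335:385,282]);
print(320,225,g[320,225:260],g[320,305:345])
E
python3 prof.py
```

```text
0.0 [-0.3 -0.7  0.1] 0.03237574128108613
225 [172 173 174 176 177 179 180 183 184 185 187 188 190 191 192 194 194 195
 195 196 196 198 198 199 199 201 202 203 205 205 206 205 205 203 202 201
 199 195 179 148 125 109  81  61  56  54  55  54  54  54  53  54  52  49
  47  45  44  44  44  43  44  43  44  44  43  43  45  45  44  44  43  43
  44  43  43]
335 [46 46 46 46 46 45 44 44 44 44 44 44 45 48 53 54 54 52 50 49 46 44 44 43
 44 43 45 44 45 43 44 43 43 45 46 46 45 46 45 41 42 43 43 44 45 45 46 46
 46 45]
320 225 [45 47 45 46 45 45 45 45 45 44 42 41 44 46 51 51 50 44 39 40 53 76 86 71
 50 42 41 40 41 42 42 42 42 42 42] [42 42 42 43 41 41 41 40 40 42 52 75 91 88 65 43 37 42 49 52 52 49 45 43
 42 43 45 46 45 45 46 45 46 46 46 45 46 45 45 46]
```

```bash
python3 fit.py 90 278 354 260 0 | head -1; python3 - <<'E'
import sys; sys.argv=["x","0","0","0","0","0"]
exec(open("fit.py").read().split("res=")[0])
for x in ([0,.024,0],[0,.024,.2],[0,.024,.4],[.005,.024,0]): print(x,model(x).round(1))
g=w["pixels"][235:395,195:375]
im=cv2.createCLAHE(4,(4,4)).apply(cv2.cvtColor(g,cv2.COLOR_RGB2GRAY)); e=cv2.Canny(im,40,90)
print([int(v)+235 for v in np.nonzero(e[:,82:92].sum(1)>5*255)[0]])
E
```

```text
[ 0.53019253 -0.27206951  0.00160803] [-0.00539452  0.01953432  0.36502912] [-5.6250901  -4.4134751   5.32748327 -1.41243643] [ 84.3749099  273.5865249  359.32748327 258.58756357  58.8126483 ]
[0, 0.024, 0] [ 88.  297.7 370.2 238.7  61.4]
[0, 0.024, 0.2] [ 88.8 280.1 364.5 246.2  61. ]
[0, 0.024, 0.4] [ 88.8 264.  355.  254.9  61. ]
[0.005, 0.024, 0] [ 89.2 285.2 359.7 229.5  62. ]
[248, 262, 316, 328, 334, 369]
```

Request:
play_rows --commands '[[[0.22,0,0,0,0],[0.2,0,0,0,0],[0.18,0,0,0,0],[0.15,0,0,0,0],[0.15,0,0,0,0]]]'

```text
clock: 16.63
tcp_pos: [0.5301, -0.272, 0.0015]
orientation: [-2.19, -2.253, 0.0]
contact_force: [0.1, -0.0, -0.2]
grip_width: 0.0364
gripper_force: 0.0
```

```bash
python3 prof.py; python3 - <<'E'
import sys; sys.argv=["x","0","0","0","0","0"]
exec(open("fit.py").read().split("res=")[0])
g=cv2.cvtColor(w["pixels"],cv2.COLOR_RGB2GRAY)
print("col282 every 3 from 150",g[150:390:3,282])
s=viewer.grab_frame("side"); c=proj(s,[.53,-.272,.0255])[0].astype(int); print(c)
G=cv2.cvtColor(s["pixels"],cv2.COLOR_RGB2GRAY)[c[1]-18:c[1]+18,c[0]-14:c[0]+15]
print("\n".join("".join(" .:-=+*#%@"[::-1][v*10//256] for v in row) for row in G))
G=cv2.resize(g[200:390,200:365],(82,48),interpolation=cv2.INTER_AREA)
print("\n".join("".join("@%#*+=-:. "[min(9,v//16)] for v in row) for row in G))
E
```

```text
0.0 [ 0.1 -0.  -0.2] 0.03644995645692717
225 [172 173 175 176 178 179 181 183 184 186 188 189 190 192 192 194 194 195
 196 197 197 198 198 200 200 200 202 205 204 206 207 207 206 205 203 200
 187 153 100  59  51  50  50  50  49  49  50  50  50  48  48  45  43  43
  43  42  43  41  43  42  41  43  42  43  42  43  43  43  42  43  43  43
  42  42  42]
335 [42 43 43 42 43 43 42 41 43 42 42 42 42 42 43 43 42 42 42 42 42 42 43 43
 42 43 42 42 42 43 42 42 42 42 44 45 45 45 45 42 41 43 43 43 45 45 46 46
 45 45]
320 225 [ 45  46  46  45  44  42  42  43  48  51  52  51  46  40  37  44  68  95
 111 115 110  93  64  45  39  41  41  41  41  41  40  41  43  43  44] [ 43  41  41  39  40  40  40  40  39  38  45  59  82  98 105 105 103  93
  73  50  37  38  42  49  53  52  49  45  41  41  43  45  46  45  46  45
  46  46  47  46]
col282 every 3 from 150 [184 190 197 193 180 167 161 160 160 157 154 150 151 154 157 153 145 141
 145 151 156 160 164 166 168 172 176 181 186 190 194 196 198 201 204 207
 205 187  60  50  51  49  44  43  42  42  43  42  43  42  43  42  42  42
  42  45  43  43  43  51  52  43  42  43  41  42  42  42  42  42  42  42
  43  43  46  42  45  45  46  45]
[249 263]<stdin>:7: RuntimeWarning: overflow encountered in scalar multiply
Traceback (most recent call last):
OverflowError: Python integer 256 out of bounds for uint8
```

Request:
play_rows --commands '[[[-0.2,0,0,0,0],[-0.6,0,0,0,0],[-1,0,0,0,0],[-1,0,0,0,0],[-1,0,0,-0.1,0],[-1,0,0,-0.3,0],[-1,0,0,-0.5,0],[-1,0,0,-0.7,0],[-1,0,0,-0.7,0],[-1,0,0,-0.7,0]]]'

```text
clock: 17.62
tcp_pos: [0.5316, -0.2728, 0.144]
orientation: [2.186, 2.25, 0.004]
contact_force: [0.2, 1.0, -1.2]
grip_width: 0.0855
gripper_force: 0.0
```

```bash
cat > seg.py <<'E'
from h import *
o=get_obs(); w=viewer.grab_frame("wrist"); s=viewer.grab_frame("side")
print(o["clock"],o["tcp_pos"])
C=np.array([.53,-.272,.0255])
for n,f in(("w",w),("s",s)):
    oo=o if n=="w" else None
    P=[C+[.016*np.cos(a),.016*np.sin(a),h] for a in np.linspace(0,6.28,40) for h in(-.0255,.0255)]
    p=proj(f,P,oo); print(n,"upright can would span",p.min(0).round(),p.max(0).round())
    g=cv2.cvtColor(f["pixels"],cv2.COLOR_RGB2GRAY); m=(g<75).astype(np.uint8)
    k,l,st,ce=cv2.connectedComponentsWithStats(m)
    c=p.mean(0)
    for i in range(1,k):
        if st[i,4]>60 and np.hypot(*(ce[i]-c))<110: print(" blob x%d-%d y%d-%d area %d"%(st[i,0],st[i,0]+st[i,2],st[i,1],st[i,1]+st[i,3],st[i,4]),ce[i].round(1),[np.round(v,1) for v in cv2.minAreaRect(np.argwhere(l==i)[:,::-1].astype(np.float32))])
E
python3 seg.py
```

```text
17.6167 [ 0.53159118 -0.27275705  0.14401759]
w upright can would span [259. 177.] [299. 229.]
 blob x262-299 y192-242 area 1474 [280.  216.7] [array([280. , 216.5]), array([49., 36.]), np.float64(90.0)]
s upright can would span [241. 250.] [257. 278.]
 blob x206-290 y138-215 area 2794 [246.9 174.1] [array([247.5, 176. ]), array([76., 83.]), np.float64(90.0)]
 blob x336-353 y218-230 area 118 [344.  224.7] [array([344.3, 224.1]), array([10.3, 16.7]), np.float64(82.9)]
 blob x242-256 y255-278 area 100 [250.3 261.7] [array([252.2, 264.3]), array([23. , 11.3]), np.float64(55.5)]
```

```bash
python3 - <<'E'
from h import *
from scipy.optimize import minimize
o=get_obs(); w=viewer.grab_frame("wrist"); s=viewer.grab_frame("side")
a=np.linspace(0,6.28,60)
def pts(C,t):
    d=np.array([0,np.sin(t),np.cos(t)]); e1=np.array([1,0,0]); e2=np.cross(d,e1)
    return np.array([C+d*h+.016*(np.cos(x)*e1+np.sin(x)*e2) for x in a for h in(-.0255,.0255)])
def box(f,P,oo=None): p=proj(f,P,oo); return np.r_[p.min(0),p.max(0)]
m=np.array([262,192,299,242]);ms=[242,255,256,278]
for n,z,t in(("up",.0255,0),("lie",.016,np.pi/2)):
    r_=minimize(lambda q:np.sum((box(w,pts([q[0],q[1],z],t),o)-m)**2),[.53,-.28],method="Nelder-Mead")
    P=pts([*r_.x,z],t); print(n,r_.x,r_.fun,box(w,P,o).round(),"side",box(s,P).round())
for nm,f,bx in(("side",s,(232,238,266,290)),("wrist",w,(250,180,312,252))):
    g=cv2.cvtColor(f["pixels"],cv2.COLOR_RGB2GRAY); x0,y0,x1,y1=bx; cx=(x0+x1)//2
    print(nm,"rows",y0,g[y0:y1,cx+1 if nm=="side" else 280]); print("cols",x0,[g[y,x0:x1].tolist() for y in ((252,258,264,270) if nm=="side" else (200,235))])
E
```

```text
up [ 0.52926089 -0.28256244] 9.889841015006576 [261. 190. 300. 244.] side [240. 253. 256. 282.]
lie [ 0.52876493 -0.28700678] 100.50475960246067 [262. 185. 299. 249.] side [239. 258. 257. 287.]
side rows 238 [117 116 119 117 114 138 130 109 124 162 126  99 112 161 170 164 103  70
  71  73  73  75  72  76  77  75  74  78  78  78  80  76  77  76  80  80
  78  79  80  78  78  77  84 180 255 248 241 249 254 254 254 254]
cols 232 [[152, 163, 166, 171, 169, 169, 171, 172, 171, 168, 161, 162, 165, 161, 156, 159, 166, 168, 170, 167, 168, 166, 143, 116, 117, 111, 102, 107, 101, 100, 102, 104, 104, 109], [162, 162, 162, 155, 148, 148, 155, 165, 148, 108, 74, 69, 74, 75, 72, 73, 74, 76, 73, 74, 71, 71, 68, 77, 129, 155, 155, 156, 160, 162, 164, 158, 156, 155], [154, 162, 166, 163, 160, 158, 162, 170, 151, 106, 76, 75, 78, 75, 75, 78, 75, 75, 74, 76, 75, 75, 69, 70, 110, 152, 164, 162, 165, 168, 169, 170, 164, 162], [182, 176, 159, 147, 145, 167, 250, 255, 255, 255, 255, 190, 85, 73, 75, 81, 77, 77, 77, 76, 78, 76, 73, 71, 93, 138, 165, 165, 165, 168, 168, 170, 167, 165]]
wrist rows 180 [182 183 183 182 181 180 183 186 190 191 191 187 169 129  80  52  47  47
  47  45  47  46  47  46  45  46  49  51  55  65  71  67  56  50  49  49
  49  49  48  49  49  48  45  42  39  38  38  37  39  39  39  40  40  42
  41  43  43  43  41  40  40  39  40  44  57  92 132 159 168 174 177 177]
cols 250 [[159, 157, 156, 156, 155, 156, 157, 159, 160, 161, 163, 165, 166, 167, 168, 168, 168, 162, 145, 116, 84, 59, 50, 48, 47, 47, 48, 48, 47, 46, 47, 45, 45, 45, 44, 43, 43, 41, 41, 41, 40, 40, 38, 39, 43, 61, 80, 96, 115, 132, 138, 139, 144, 150, 153, 154, 154, 154, 154, 153, 150, 148], [171, 173, 175, 175, 174, 171, 167, 165, 163, 161, 161, 159, 154, 141, 115, 90, 71, 58, 47, 41, 38, 38, 38, 37, 37, 38, 39, 38, 39, 39, 43, 43, 43, 43, 41, 41, 40, 39, 39, 38, 37, 37, 37, 39, 41, 45, 48, 54, 63, 70, 78, 88, 98, 103, 103, 102, 100, 98, 95, 92, 90, 88]]
```

Request:
play_rows --commands '[[[-1,-0.049,-0.015,0,0],[-1,-0.049,-0.015,0.2,0],[-1,-0.049,-0.015,0.4,0],[-1,-0.049,-0.015,0.58,0],[-1,-0.049,-0.015,0.66,0],[-1,-0.049,-0.015,0.68,0],[-1,-0.049,-0.015,0.68,0]]]' --grip_force 40

```text
clock: 18.4
tcp_pos: [0.5258, -0.2824, 0.0039]
orientation: [-2.189, -2.25, 0.003]
contact_force: [0.4, 0.2, -0.9]
grip_width: 0.0854
gripper_force: 0.0
```

Request:
play_rows --commands '[[[0,0,0,0,0],[0,0,0,0,0],[0.15,0,0,0,0],[1,0,0,0,0],[1,0,0,0,0],[1,0,0,0,0],[1,0,0,0,0],[1,0,0,0,0]]]'

```text
clock: 19.07
tcp_pos: [0.5282, -0.2821, 0.0067]
orientation: [2.188, 2.252, 0.002]
contact_force: [-0.6, 1.2, 6.5]
grip_width: 0.0317
gripper_force: 39.6
```

Request:
play_rows --commands '[[[1,0,0,-0.1,0],[1,0,0,-0.3,0],[1,0,0,-0.5,0],[1,0,0,-0.7,0],[1,0,0,-0.76,0],[1,0,0,-0.76,0],[1,0,0,-0.76,0]]]'

```text
clock: 19.65
tcp_pos: [0.5278, -0.2816, 0.158]
orientation: [2.188, 2.253, 0.002]
contact_force: [-0.1, 0.6, -1.5]
grip_width: 0.0317
gripper_force: 39.7
```

```bash
python3 prof.py; python3 - <<'E'
import sys; sys.argv=["x","0","0","0","0","0"]
exec(open("fit.py").read().split("res=")[0])
for x in ([0,.0175,0],[0,.0175,.2],[0,.0175,-.2],[.004,.0175,0]): print(x,model(x).round(1))
print(o["tcp_pos"],((np.array([.5445,-.161,.155])-o["tcp_pos"])@R.from_rotvec(o["orientation"]).as_matrix()/.2).round(3))
E
```

```text
39.675543615594506 [-0.1  0.6 -1.5] 0.031724924961166696
225 [187 188 189 188 188 188 189 194 199 203 203 200 195 186 168 137  94  61
  54  54  53  53  54  54  54  54  54  53  54  53  54  53  54  54  53  53
  54  53  53  54  52  53  54  52  53  53  52  54  53  53  53  52  54  51
  49  47  45  46  48  57  62  62  59  57  56  51  49  52  59  72  79  82
  84  84  78]
335 [ 45  46  46  47  46  46  45  46  45  45  45  46  46  46  45  46  45  45
  47  46  45  46  46  46  49  52  56  67  91 115 124 125 123 116  97  70
  53  50  47  46  45  45  46  47  48  50  50  49  49  49]
320 225 [50 48 50 49 49 50 50 50 49 49 48 46 44 47 50 55 55 54 54 55 55 55 53 48
 44 42 43 42 43 42 42 44 44 43 44] [44 44 44 42 42 43 41 42 41 42 42 45 49 54 56 55 56 54 56 55 52 48 45 46
 47 49 50 49 49 50 50 50 49 49 49 49 49 50 49 49]
[0, 0.0175, 0] [ 83.4 287.3 357.1 233.7  59.2]
[0, 0.0175, 0.2] [ 84.1 270.8 351.2 241.   58.8]
[0, 0.0175, -0.2] [ 82.1 304.2 359.4 227.9  59.9]
[0.004, 0.0175, 0] [ 84.3 277.7 348.9 226.6  59.6]
[ 0.52709273 -0.28110769  0.15678639] [0.598 0.104 0.009]
```

```bash
for w in "84 284 361" "88 287 361" "91 290 362"; do python3 fit.py $w 240.5 0 | head -1; done
```

```text
[ 0.52669405 -0.28098452  0.1561525 ] [-0.00136649  0.01908238  0.10069714] [ 0.60984956  0.34923241 -0.57871321  0.28339704] [ 84.60984956 284.34923241 360.42128679 240.78339704  59.31048492]
[ 0.5265741  -0.28104351  0.15592387] [-0.00016715  0.02116229  0.08350024] [-1.71950887 -0.95155556  1.62909964 -0.83496835] [ 86.28049113 286.04844444 362.62909964 239.66503165  60.19431308]
[ 0.52652765 -0.28123333  0.15587799] [0.00073089 0.02300961 0.06594506] [-3.2350633  -1.731429    3.05839784 -1.63023263] [ 87.7649367  288.268571   365.05839784 238.86976737  60.99015277]
```

Request:
play_rows --commands '[[[1,0.598,0.1,0,0],[1,0.598,0.1,0,0],[1,0.598,0.1,0,0],[1,0.598,0.1,0,0],[1,0.598,0.1,0,0],[1,0.598,0.1,0.05,0],[1,0.598,0.1,0.1,0],[1,0.598,0.1,0.14,0],[1,0.598,0.1,0.16,0],[1,0.598,0.1,0.16,0]]]'

```text
clock: 20.73
tcp_pos: [0.5427, -0.1626, 0.1239]
orientation: [-2.19, -2.249, 0.003]
contact_force: [-0.6, -0.7, -0.5]
grip_width: 0.0311
gripper_force: 39.7
```

Request:
play_rows --commands '[[[1,0.004,0.006,0.01,0],[1,0.004,0.006,0.02,0],[1,0.004,0.006,0.03,0],[1,0.004,0.006,0.04,0],[1,0.004,0.006,0.05,0],[1,0.004,0.006,0.05,0],[1,0.004,0.006,0.05,0]]]'

```text
clock: 21.32
tcp_pos: [0.5454, -0.161, 0.1166]
orientation: [-2.19, -2.253, -0.002]
contact_force: [-3.5, 1.5, 10.2]
grip_width: 0.0315
gripper_force: 40.8
```

Request:
play_rows --commands '[[[1,0,0,0.01,0],[1,0,0,0.01,0],[1,0,0,0.01,0],[1,0,0,0.01,0],[1,0,0,0.01,0],[1,0,0,0.01,0]]]'

```text
clock: 21.82
tcp_pos: [0.5455, -0.1611, 0.1164]
orientation: [-2.19, -2.252, -0.005]
contact_force: [-9.2, 4.3, 29.6]
grip_width: 0.0314
gripper_force: 42.9
```

Request:
play_rows --commands '[[[1,0,0,-0.1,0],[1,0,0,-0.2,0],[1,0,0,-0.3,0],[1,0,0,-0.35,0],[1,0,0,-0.35,0],[1,0,0,-0.35,0],[1,0,0,-0.35,0]]]'

```text
clock: 22.4
tcp_pos: [0.5446, -0.1604, 0.1824]
orientation: [-2.188, -2.252, 0.001]
contact_force: [0.3, 0.2, -1.1]
grip_width: 0.031
gripper_force: 39.9
```

```bash
python3 prof.py; python3 - <<'E'
from h import *
o=get_obs(); print(o["clock"],o["tcp_pos"],o["qvel"].round(3))
# lever, other can check in side/top
s=viewer.grab_frame("side"); t=viewer.grab_frame("top")
for n in("toggle_tip",):
  for f in(s,t):
    for d in viewer.trace(f,n)[:2]: print(n,d["score"],d["rect"])
e=np.array([np.cos(.12),np.sin(.12),0])
for k in(-1,1): p=np.array([.5,-.372,.089])+k*.022*e; print(k,proj(s,p),proj(t,p))
g=cv2.cvtColor(t["pixels"],cv2.COLOR_RGB2GRAY); p=proj(t,[.596,-.044,.068])[0].round().astype(int); print("far can gray",p,g[p[1]-3:p[1]+4:3,p[0]-3:p[0]+4:3].ravel())
E
```

```text
39.88211381365545 [ 0.3  0.2 -1.1] 0.03096055870489869
225 [248 247 245 238 220 205 200 200 198 198 196 192 188 184 176 154 104  58
  48  48  46  45  46  47  46  46  47  46  46  46  46  46  47  47  47  46
  46  47  47  47  47  46  47  46  46  46  47  45  48  47  45  46  46  47
  45  46  46  46  45  46  49  48  49  47  47  47  46  46  49  52  54  56
  55  57  53]
335 [ 46  47  46  47  46  46  46  46  46  47  46  47  47  47  46  46  46  47
  47  46  47  46  47  46  49  53  62  94 159 218 233 234 232 223 185 118
  64  51  48  47  46  46  47  47  49  49  48  49  50  51]
320 225 [50 50 49 49 51 50 50 49 50 50 49 47 45 46 50 55 55 54 55 55 55 55 53 48
 43 43 41 42 43 42 44 44 44 44 45] [44 44 44 42 42 44 42 43 41 43 42 45 49 55 56 56 56 54 55 56 53 48 45 46
 48 49 50 50 50 50 50 50 49 50 50 49 50 50 50 49]
22.45 [ 0.54443309 -0.16047073  0.18221288] [ 0.001  0.004  0.    -0.001 -0.     0.003 -0.004]
toggle_tip 0.55 [337.6, 179.8, 355.1, 215.7]
toggle_tip 0.42 [227.8, 270.8, 243.3, 298.0]
-1 [[214.53980921 277.80505591]] [[383.98004328 258.08576933]]
1 [[239.13512786 276.37836383]] [[380.59739178 238.49274378]]
far can gray [235 210] [43 45 40 65 66 64 51 53 29]
```

```bash
python3 -c "
from h import *
print(r.hand_in())"
```

```text
the job is handed in; nothing more can be done
None
```

The job is handed in: the white light is off, and the near can's closed bottom stopped on the peg (about 30 N with no drop). The can is now held upright, mouth up, about 65 mm above the peg. Two caveats: to straighten it before the peg try I stood it briefly on the bench and re-gripped it, and I viewed 11 pictures against your limit of 10.

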